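Raise the test bay guard and slide the breaker home

TASK

Push the counterweighted guard of the breaker test bay up past its balance point and leave it standing raised by itself. Then slide the breaker sled along its channel, without ramming it or lifting it, until it is fully home against the contact block. Everything is done by pushing; leave the other things on the bench and in the bay where they are.

Things in the scene. Friction and masses are not known exactly. Their poses are not given: they have to be found in the camera images.
- bay: Fixed test bay: aluminium base plate 280 (x) x 400 (y) x 10 mm; origin at the centre of its underside on the bench top, z up, -x is its front, facing the robot (turned up to 0.25 rad). The sled's channel runs along bay y at bay x = 0 from y = -125 to +125, between two steel strips 84 apart, 12 high above the plate. Under the lowered guard, 94 mm are free above the plate.
- hinge (a point): Middle of the guard's hinge axis: bay x = +100, y = 0, 110 mm above the bench; the axis is parallel to bay y. Posts 36 x 14, up to 135 above the bench, stand at its ends (bay y = -190, +190). Two steel counterweights 44 in diameter sit on the guard above the axis and swing to the back as it rises.
- guard (a joint): Guard angle, rad: 0 = down, level over the bay, covering the sled; grows as the front edge rises; stop at 1.70 (upright, leaning slightly back). Raising it takes 1 to 2 N up at its front edge, less as it rises. It balances at 0.66: below that it falls shut, beyond it swings on by itself (damped, within about 2 s) to the stop and stays.
- guard_edge (a point): Middle of the lower front edge of the guard, a clear 4 mm sheet framed in grey, 354 wide, reaching 230 mm from the hinge; its front board is opaque grey, 50 deep, 12 thick. Moves with the guard; when down it is at bay x = -130, y = 0, 104 mm above the bench. Its x axis points from the edge to the hinge, z to the guard's upper side.
- sled: Loose sled, about 0.55 kg: plate 80 (x) x 100 (y) x 8 mm with a white three-pole breaker (54 x 74, top at 83) and at its -y end an upright push plate 74 wide, 56 high, its outer face 50 from the origin. Origin under its centre, 10 mm above the bench, axes as the bay's. Slides along bay y, 2 mm side play, 3 to 10 N; home = +y end touching the contact block, origin at bay y = +80.
- contact_face (a point): Middle of the face that the sled must meet, at bay x = 0, y = +130, 45 mm above the bench: the -y face of a black contact block 84 (x) x 40 (y), top 80 above the bench, which closes the channel's +y end.
- capacitor: Bystander: black round can, 25 diameter, 35 high, standing on the base plate behind the channel, origin at its foot.
- core: Bystander: dark ring, 36 outer diameter, 14 high, lying on the base plate between the channel and the front edge, in the +y half, origin at its foot.
- meter: Bystander: orange hand meter 150 x 78 x 36 lying on the bench, origin under its centre.
- spool: Bystander: black empty spool, 60 diameter, 46 high, standing, origin at its foot.
- contactor: Bystander: grey and black contactor 70 x 45 x 80 high, origin under its centre.
- heatsink: Bystander: finned aluminium heat sink 60 x 80 x 35 high, origin under its centre.
- screwdriver: Bystander: screwdriver lying on the bench ahead and left of the robot.

How it is judged:
By the outcome, as a careful person would: the job done as asked, in the order asked, and still so for the second after the job is handed in, with the robot touching nothing.
It also fails if it takes over 51 s, if anything falls off the work surface, if the arm or the gripper's body presses on something with over 40 N, if the wrist force passes 120 N, or if a joint passes its speed limit or range.

ROBOT

A 6-joint arm with a two-finger parallel gripper is mounted at the origin on the work surface. World frame = base frame: x ahead of the robot, y to its left, z up, the work surface at z = 0. Lengths are in m, angles in rad, forces in N, time in s.
With the tool pointing down it reaches from about 0.425 to 0.95 m from the base axis. Payload 3.5 kg.
Tool frame: the origin (TCP) lies on the centre line of the jaws, within the pads' length; the fingertips stand 17 mm ahead of it and the grasp point (between the pads) lies 2 mm behind it; z points along the fingers, y is the line along which they close (so a half turn about z gives the same grasp; the last joint's range is limited). The gripper opens to 85 mm and grips with 20 to 120 N. Pads are 22 mm wide; open, the fingers measure 114 mm over their backs; the gripper's body (76 mm by 85 mm) begins 54 mm behind the grasp point. The pads swing forward as they close: fully open they stand 13 mm farther back than shut.
Start: joints at [-1.301, 0.286, 1.577, -0, 1.279, -0.15], TCP at [0.275, -0.616, 0.248] pointing down, gripper open.
Joint ranges: [-2.77, 2.77], [-0.9, 2.22], [0.21, 2.48], [-1.53, 4.67], [0.24, 2.81], [-2.84, 2.84]. Speed limits (rad/s): [2.79, 2.79, 3.14, 3.14, 3.14, 3.14].

INTERFACE

Orientations are given as a unit quaternion [x, y, z, w].
In Python, from plant import ctrl gives the robot as it stands. The module is installed in compiled form; this text tells all that it offers.
- The arm moves only by the tool drive_tool, never from a script. Its argument "moves" is a list of rows, each a list of 3 entries, a list of its own where there are three numbers: the turn, a rotation vector about the tool's x, y, z in rad, then the shift along the tool's x, y, z in m, then the finger opening in m, from 0 to 0.0854. A call has 1 to 5 rows; each row shifts and turns the commanded pose from where the row before left it, along the tool's axes as they then stand; what a row does not reach is not made up. A row lasts 1/8 s, in which the tool goes at most 62.5 mm and 10.7 degrees, less where a joint would pass 70% of its speed; a pose out of reach is approached as far as the arm can. A call with a gripper value outside its range is refused whole. The fingers move at their own pace and stop on an object; "grip_force" is the grip in N (left out, the last holds). Time passes only in rows, so rows that do not move let the fingers close. It gives the time, the measured TCP pose, the force, the opening and the grip force at its end, in the units of the state.
- ctrl.get_state(): the state, without advancing time (a new reading comes with each control period).
- ctrl.read_camera(name): name is "scene" or "top" or "wrist"; returns a dict with "image" (400x640x3 uint8, red, green, blue), "fx", "fy", "cx", "cy" (pixels), "R" (3x3) and "t" (3): a world point X has camera coordinates R X + t. Camera axes: x right, y down, z forward; pixel columns grow to the right and rows downward; lengths in m; the calibration is good to about 2 mm. A picture is of the moment at which its call begins. There is no depth.
- ctrl.sign_off(): hands the job in; it is judged then, once.
The state is a dict: "time": time; "qpos": joint angles; "dq": joint speeds; "joint_efforts": joint torques, N m; "eef_pos": TCP position; "tcp_rot": TCP orientation; "contact_force": force on the tool from outside, world axes, zero at the start; "wrist_torque": the same for the moment, N m; "opening": opening from 0.0 (shut) to 1.0 (fully open); "finger_force": force on a finger pad.
Only numpy, scipy, OpenCV 4.12 (cv2) and the standard library are available. Lean on these libraries where they do the work, as an engineer would, in place of code of your own. Each camera call takes 0.05 s, during which the arm holds its last target. There are 200 camera calls.

## Working session

There is one attempt and no reset: what is moved stays moved. The work goes in short steps, Python scripts to look and compute and a tool call to move; the robot and the scene stay as the last step left them, time stands still between calls to the robot, and variables do not carry over. Pictures are saved under pics/ and viewed, at most 10 in all, crops included, and the job is handed in when it is done.

Besides the shell and the picture viewer there is one more tool, called after ">>>" by a JSON object that holds its "api" and its "payload", one argument or row to a line. drive_tool: Moves the arm, as the interface text tells. Its arguments: {"type":"object","properties":{"moves":{"type":"array","items":{"type":"array"}},"grip_force":{"type":"number"}},"required":["moves"]}

```bash
mkdir -p pics
python3 - <<'E'
from plant import ctrl
import cv2,numpy as np
for n in ("scene","top"):
    c=ctrl.read_camera(n); cv2.imwrite(f"pics/{n}0.png",c["image"][:,:,::-1]); np.savez(f"{n}0.npz",**c)
    print(n,c["fx"],c["cx"],c["cy"],(-c["R"].T@c["t"]).round(3),c["R"][2].round(3))
s=ctrl.get_state();print(s["time"],s["eef_pos"],s["tcp_rot"],s["contact_force"])
E
```

```text
scene 417.6552479180299 320.5893888136067 202.0577543745754 [ 1.3   -0.598  0.701] [-0.637  0.532 -0.558]
top 442.23994499762125 322.18267806461324 199.67735374972662 [0.322 0.004 1.472] [ 0.182 -0.01  -0.983]
0.1 [ 0.27498272 -0.6158329   0.24705855] [ 9.78054041e-01  2.08348552e-01 -5.31383569e-05 -1.08180933e-03] [-0.61888425  0.18085739 -0.39970865]
```

View pics/scene0.png

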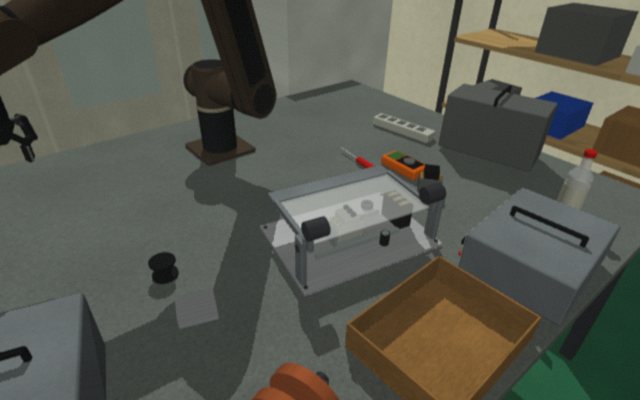

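View pics/top0.png

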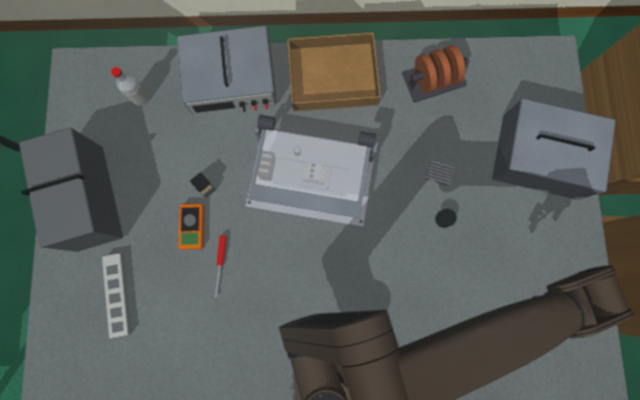

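The bay is at about (312,175) in the top view. The guard's front edge runs from (248,205) to (365,220), and the counterweights are at (267,124) and (367,139). The spool (446,218) and heatsink (440,172) lie on the -y side. I'll enlarge the bay in the top view.

Run:
```python
import cv2
i=cv2.imread("pics/top0.png")[105:235,235:395]
cv2.imwrite("pics/c1.png",cv2.resize(i,None,fx=4.5,fy=4.5,interpolation=cv2.INTER_CUBIC))
```

```text
(no output)
```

View pics/c1.png

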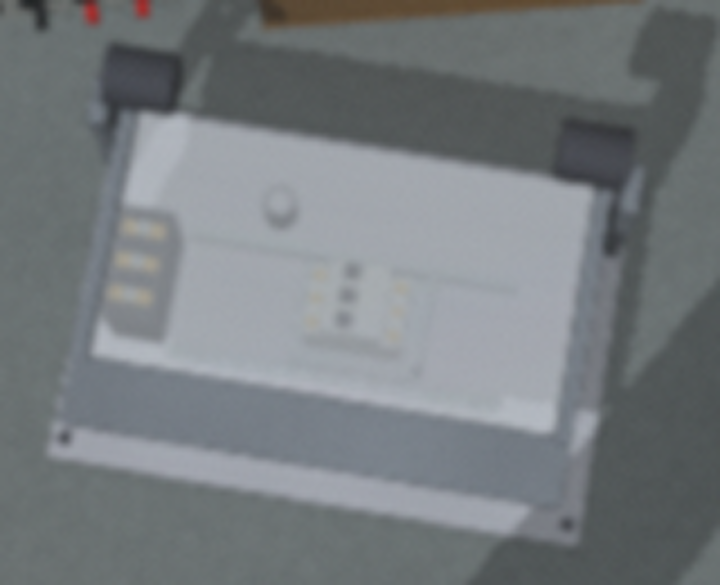

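```bash
cat > h.py <<'E'
import numpy as np
def ray(c,px,z):
    d=c["R"].T@np.array([(px[0]-c["cx"])/c["fx"],(px[1]-c["cy"])/c["fy"],1]); o=-c["R"].T@c["t"]
    return o+d*(z-o[2])/d[2]
def proj(c,X):
    p=c["R"]@X+c["t"]; return np.array([c["fx"]*p[0]/p[2]+c["cx"],c["fy"]*p[1]/p[2]+c["cy"]])
E
python3 - <<'E'
from h import *
import numpy as np
c=np.load("top0.npz"); f=lambda x,y,z:ray(c,(235+x/4.5-.4,105+y/4.5-.4),z)
P=f(48,455,.01);Q=f(578,543,.01)
d=P-Q; print("front",P,Q,np.linalg.norm(d)); 
y=d/np.linalg.norm(d); x=np.array([y[1],-y[0],0]); yaw=np.arctan2(x[1],x[0])
O=(P+Q)/2+.14*x; O[2]=0; print("O",O,"yaw",yaw)
B=lambda p:np.round([(p-O)@x,(p-O)@y],4)
for n,a in dict(edgeL=(60,425,.116),edgeR=(563,505,.116),cwL=(142,78,.155),cwR=(595,152,.155),screwL=(65,438,.01),screwR=(567,524,.01),core_or=(150,275,.08),brTL=(308,262,.083),brTR=(408,275,.083),brBL=(303,338,.083),brBR=(402,352,.083),sledR=(430,285,.018),sledBR=(420,375,.018),cap=(282,200,.045)).items(): 
    p=f(*a);print(n,p.round(4),B(p))
s=np.load("scene0.npz")
R=np.array([x,y,[0,0,1]]).T
for n,b in dict(pl_fr=(-.14,-.2,.01),pl_br=(.14,-.2,.01),pl_bl=(.14,.2,.01),edgeR=(-.13,-.177,.116),edgeL=(-.13,.177,.116)).items(): print(n,proj(s,O+R@b).round(1))
E
python3 - <<'E'
import cv2
i=cv2.imread("pics/scene0.png")[150:300,250:450]
cv2.imwrite("pics/c2.png",cv2.resize(i,None,fx=4,fy=4,interpolation=cv2.INTER_CUBIC))
E
```

```text
front [0.57920869 0.24684679 0.01      ] [ 0.50215868 -0.14489311  0.01      ] 0.3992453531106199
O [0.67805181 0.02395836 0.        ] yaw -0.1942076460782865
edgeL [0.5814 0.221  0.116 ] [-0.1328  0.1747]
edgeR [ 0.5157 -0.125   0.116 ] [-0.1306 -0.1775]
cwL [0.8179 0.1582 0.155 ] [0.1114 0.1587]
cwR [ 0.7557 -0.1543  0.155 ] [ 0.1106 -0.16  ]
screwL [0.5917 0.2342 0.01  ] [-0.1253  0.1896]
screwR [ 0.5165 -0.1374  0.01  ] [-0.1273 -0.1895]
core_or [0.6966 0.1621 0.08  ] [-0.0084  0.1391]
brTL [0.7023 0.0479 0.083 ] [0.0192 0.0282]
brTR [ 0.6907 -0.0239  0.083 ] [ 0.0216 -0.0445]
brBL [0.6463 0.0526 0.083 ] [-0.0367  0.022 ]
brBR [ 0.634  -0.0179  0.083 ] [-0.0351 -0.0496]
sledR [ 0.6997 -0.0415  0.018 ] [ 0.0339 -0.0601]
sledBR [ 0.6307 -0.0318  0.018 ] [-0.0357 -0.0639]
cap [0.761  0.0674 0.045 ] [0.073  0.0587]
pl_fr [259.2 226. ]
pl_br [304.7 294.2]
pl_bl [442.3 243.1]
edgeR [266.6 192.9]
edgeL [380.  164.2]
```

View pics/c2.png

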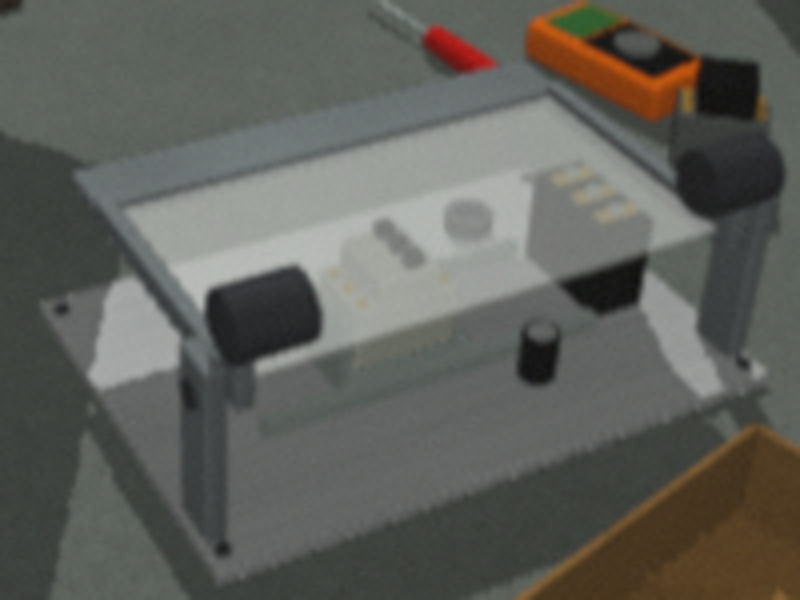

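Checks pass: the front edge measures 0.399 m (0.400 given), the guard edge lands at bay x ≈ -0.131, and the back plate corner predicted in the scene view matches to about 1 px. So the bay origin is (0.678, 0.024) with yaw -0.194, and the sled is at roughly y ≈ -0.01. I'll reach under the guard from its -y side with the shut fingers tilted about 30° below level.

>>> {"api": "drive_tool", "payload": {
  "moves": [
    [[0, 0, -0.186], [0, 0, -0.01], 0],
    [[0, 0, -0.186], [0, 0, -0.01], 0],
    [[0, 0, -0.186], [0, 0, -0.01], 0],
    [[0, 0, -0.186], [0, 0, -0.01], 0],
    [[0, 0, -0.186], [0, 0, -0.01], 0]
  ]
}}

```text
time: 0.72
eef_pos: [0.2751, -0.616, 0.2978]
tcp_rot: [0.779, 0.627, 0.0, -0.001]
contact_force: [0.4, 0.2, 0.6]
opening: -0.001
finger_force: 0.0
```

>>> {"api": "drive_tool", "payload": {
  "moves": [
    [[0, 0.18, 0], [0, 0, 0], 0],
    [[0, 0.18, 0], [0, 0, 0], 0],
    [[0, 0.18, 0], [0, 0, 0], 0],
    [[0, 0.18, 0], [0, 0, 0], 0],
    [[0, 0.18, 0], [0, 0, 0], 0]
  ]
}}

```text
time: 1.35
eef_pos: [0.2749, -0.6167, 0.2981]
tcp_rot: [0.702, 0.562, 0.342, -0.273]
contact_force: [0.4, -0.6, -0.7]
opening: -0.008
finger_force: 0.0
```

```bash
cat > s.py <<'E'
from plant import ctrl
from h import *
import sys
from scipy.spatial.transform import Rotation as Ro
# usage: s.py bx by bz tilt  -> relative turn & shift (tool axes), target in bay frame
O=np.array([.678,.024,0]); B=Ro.from_euler('z',-.194)
s=ctrl.get_state(); T=Ro.from_quat(s["tcp_rot"]); p=np.array(s["eef_pos"])
print("t",s["time"],"bay",B.inv().apply(p-O).round(4),"world",p.round(3),"q",np.round(s["qpos"],2),"F",np.round(s["contact_force"],1),"zdir(bay)",B.inv().apply(T.apply([0,0,1])).round(3))
def to(b,tilt):
    d=np.radians(tilt); z=np.array([0,np.cos(d),-np.sin(d)]); y=np.array([1,0,0]); x=np.cross(y,z)
    G=B*Ro.from_matrix(np.array([x,y,z]).T); r=(T.inv()*G).as_rotvec(); w=O+B.apply(b)
    print("turn",r.round(3),"shift now-axes",T.inv().apply(w-p).round(4),"shift goal-axes",G.inv().apply(w-p).round(4))
a=list(map(float,sys.argv[1:])); 
if a: to(a[:3],a[3])
E
python3 s.py -.11 -.27 .1325 30
```

```text
t 1.35 bay [-0.272  -0.7064  0.2981] world [ 0.275 -0.617  0.298] q [-1.41  0.66  1.14  0.37  2.18 -1.11] F [ 0.4 -0.6 -0.7] zdir(bay) [ 0.021  0.787 -0.617]
turn [ 0.023  0.141 -0.015] shift now-axes [0.1416 0.1501 0.4489] shift goal-axes [0.0748 0.162  0.4607]
```

>>> {"api": "drive_tool", "payload": {
  "moves": [
    [[0.023, 0.141, -0.015], [0, 0, 0], 0],
    [[0, 0, 0], [0.0, 0.025, 0.05], 0],
    [[0, 0, 0], [0.0, 0.025, 0.05], 0],
    [[0, 0, 0], [0, 0.025, 0.05], 0],
    [[0, 0, 0], [0, 0.025, 0.05], 0]
  ]
}}

```text
time: 1.98
eef_pos: [0.4072, -0.4647, 0.1958]
tcp_rot: [0.67, 0.551, 0.384, -0.317]
contact_force: [0.6, 0.8, 0.2]
opening: 0.002
finger_force: 0.0
```

```bash
python3 s.py -.11 -.27 .1325 30
```

```text
t 1.975 bay [-0.1715 -0.5318  0.1958] world [ 0.407 -0.465  0.196] q [-1.2   0.62  1.45  0.53  1.98 -1.02] F [0.6 0.8 0.2] zdir(bay) [-0.001  0.863 -0.505]
turn [-0.001  0.006 -0.001] shift now-axes [0.0776 0.0616 0.2579] shift goal-axes [0.0761 0.0615 0.2583]
```

>>> {"api": "drive_tool", "payload": {
  "moves": [
    [[0, 0, 0], [0.016, 0.0125, 0.05], 0],
    [[0, 0, 0], [0.016, 0.0125, 0.05], 0],
    [[0, 0, 0], [0.015, 0.0125, 0.05], 0],
    [[0, 0, 0], [0.015, 0.0125, 0.05], 0],
    [[0, 0, 0], [0.015, 0.0125, 0.05], 0]
  ]
}}

```text
time: 2.6
eef_pos: [0.5171, -0.2266, 0.1365]
tcp_rot: [0.67, 0.551, 0.384, -0.316]
contact_force: [0.7, -0.2, -0.1]
opening: 0.005
finger_force: 0.0
```

```bash
python3 s.py -.11 -.166 .0725 30
python3 - <<'E'
from plant import ctrl
import cv2
a=ctrl.read_camera("scene")["image"][100:300,120:440]
b=ctrl.read_camera("top")["image"][90:290,200:520]
import numpy as np
cv2.imwrite("pics/s1.png",cv2.resize(np.vstack([a,b])[:,:,::-1],None,fx=1.5,fy=1.5))
E
```

```text
t 2.6 bay [-0.1096 -0.277   0.1365] world [ 0.517 -0.227  0.137] q [-0.88  0.47  1.79  0.73  1.67 -0.93] F [ 0.7 -0.2 -0.1] zdir(bay) [-0.001  0.863 -0.505]
turn [-0.001  0.006 -0.001] shift now-axes [ 0.0008 -0.0004  0.1281] shift goal-axes [ 0.     -0.0004  0.1281]
```

View pics/s1.png

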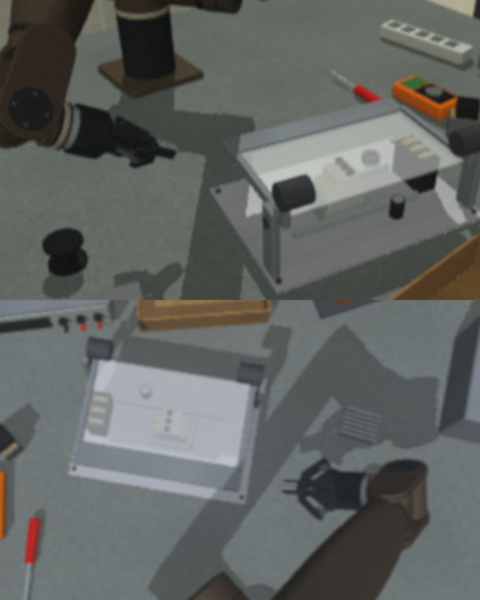

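The tool is aimed at the guard's front -y corner, with the spool and heatsink clear of it. I'll go in under the edge.

>>> {"api": "drive_tool", "payload": {
  "moves": [
    [[0, 0, 0], [0, 0, 0.035], 0],
    [[0, 0, 0], [0, 0, 0.035], 0],
    [[0, 0, 0], [0, 0, 0.03], 0],
    [[0, 0, 0], [0, 0, 0.028], 0],
    [[0, 0, 0], [0, 0, 0], 0]
  ]
}}

```text
time: 3.32
eef_pos: [0.5369, -0.1187, 0.0714]
tcp_rot: [0.67, 0.551, 0.383, -0.318]
contact_force: [-0.4, -0.1, 0.2]
opening: 0.001
finger_force: 0.0
```

```bash
python3 s.py -.11 -.166 .0965 30;  python3 s.py -.105 -.166 .14 30; python3 s.py -.06 -.166 .24 30
```

```text
t 3.325 bay [-0.111  -0.1672  0.0714] world [ 0.537 -0.119  0.071] q [-0.74  0.51  1.9   0.83  1.5  -0.96] F [-0.4 -0.1  0.2] zdir(bay) [-0.004  0.864 -0.504]
turn [-0.004  0.005 -0.002] shift now-axes [ 0.0223  0.0009 -0.0116] shift goal-axes [ 0.0224  0.001  -0.0115]
t 3.325 bay [-0.111  -0.1672  0.0714] world [ 0.537 -0.119  0.071] q [-0.74  0.51  1.9   0.83  1.5  -0.96] F [-0.4 -0.1  0.2] zdir(bay) [-0.004  0.864 -0.504]
turn [-0.004  0.005 -0.002] shift now-axes [ 0.0599  0.0057 -0.0335] shift goal-axes [ 0.06    0.006  -0.0332]
t 3.325 bay [-0.111  -0.1672  0.0714] world [ 0.537 -0.119  0.071] q [-0.74  0.51  1.9   0.83  1.5  -0.96] F [-0.4 -0.1  0.2] zdir(bay) [-0.004  0.864 -0.504]
turn [-0.004  0.005 -0.002] shift now-axes [ 0.1463  0.0503 -0.0841] shift goal-axes [ 0.1466  0.051  -0.0832]
```

>>> {"api": "drive_tool", "payload": {
  "moves": [
    [[0, 0, 0], [0.013, 0, -0.0075], 0],
    [[0, 0, 0], [0.013, 0.001, -0.0075], 0],
    [[0, 0, 0], [0.013, 0.002, -0.0075], 0],
    [[0, 0, 0], [0.013, 0.003, -0.0075], 0],
    [[0, 0, 0], [0.013, 0.004, -0.0075], 0]
  ]
}}

```text
time: 3.95
eef_pos: [0.5482, -0.122, 0.1491]
tcp_rot: [0.67, 0.551, 0.384, -0.316]
contact_force: [-1.3, -2.3, -0.4]
opening: -0.001
finger_force: 1.1
```

```bash
python3 s.py
python3 - <<'E'
from plant import ctrl
import cv2
a=ctrl.read_camera("scene")["image"][100:300,200:480]
cv2.imwrite("pics/s2.png",cv2.resize(a[:,:,::-1],None,fx=2,fy=2))
E
```

```text
t 3.95 bay [-0.0992 -0.1683  0.1491] world [ 0.548 -0.122  0.149] q [-0.73  0.39  1.88  0.84  1.58 -0.85] F [-1.3 -2.3 -0.4] zdir(bay) [ 0.     0.863 -0.506]
```

View pics/s2.png

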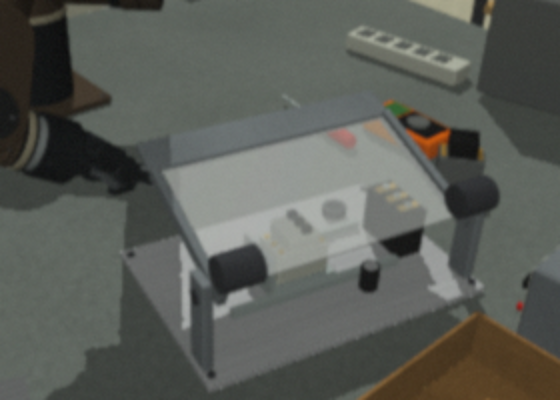

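The guard is lifted by the finger to about 0.3 rad, with only a light force on the tool. I'll keep following the arc.

>>> {"api": "drive_tool", "payload": {
  "moves": [
    [[0, 0, 0], [0.013, 0.006, -0.0075], 0],
    [[0, 0, 0], [0.013, 0.007, -0.0075], 0],
    [[0, 0, 0], [0.013, 0.008, -0.0075], 0],
    [[0, 0, 0], [0.013, 0.009, -0.0075], 0],
    [[0, 0, 0], [0.013, 0.01, -0.0075], 0]
  ]
}}

```text
time: 4.62
eef_pos: [0.5882, -0.1286, 0.2238]
tcp_rot: [0.67, 0.551, 0.384, -0.316]
contact_force: [0.3, -0.7, -0.8]
opening: -0.001
finger_force: 0.2
```

>>> {"api": "drive_tool", "payload": {
  "moves": [
    [[0, 0, 0], [0.012, 0.011, -0.007], 0],
    [[0, 0, 0], [0.012, 0.012, -0.007], 0],
    [[0, 0, 0], [0.01, 0.012, -0.006], 0],
    [[0, 0, 0], [0, 0, 0], 0],
    [[0, 0, 0], [0, 0, 0], 0]
  ]
}}

```text
time: 5.25
eef_pos: [0.6213, -0.1353, 0.2614]
tcp_rot: [0.67, 0.551, 0.384, -0.317]
contact_force: [0.2, -0.1, 1.1]
opening: 0.001
finger_force: 0.0
```

```bash
python3 s.py
python3 - <<'E'
from plant import ctrl
import cv2
a=ctrl.read_camera("scene")["image"][80:300,180:480]
cv2.imwrite("pics/s3.png",cv2.resize(a[:,:,::-1],None,fx=2,fy=2))
E
```

```text
t 5.25 bay [-0.0249 -0.1673  0.2614] world [ 0.621 -0.135  0.261] q [-0.67  0.37  1.66  0.88  1.7  -0.64] F [ 0.2 -0.1  1.1] zdir(bay) [-0.002  0.863 -0.505]
```

View pics/s3.png

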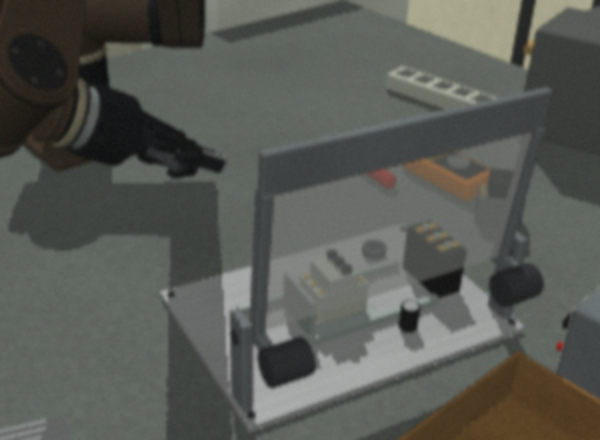

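The guard has swung up to its stop and the tool is free of it. Next I'll point the tool down and locate the sled.

>>> {"api": "drive_tool", "payload": {
  "moves": [
    [[0, -0.18, 0], [0, -0.005, -0.01], 0],
    [[0, -0.18, 0], [0, -0.005, -0.01], 0],
    [[0, -0.18, 0], [0, 0, -0.01], 0],
    [[0, -0.18, 0], [0, 0, 0], 0],
    [[0, -0.18, 0], [0, 0, 0], 0]
  ]
}}

```text
time: 5.92
eef_pos: [0.607, -0.1561, 0.2817]
tcp_rot: [0.771, 0.634, 0.052, -0.043]
contact_force: [0.4, 0.3, -0.9]
opening: -0.001
finger_force: 0.0
```

```bash
python3 s.py 0 -.13 .16 90;  python3 - <<'E'
from plant import ctrl
import cv2,numpy as np
for n in("top","wrist"):
    c=ctrl.read_camera(n); np.savez(n+"1.npz",**c)
a=np.load("top1.npz")["image"][110:240,235:395]; b=np.load("wrist1.npz")["image"]
a=cv2.resize(a,None,fx=4,fy=4,interpolation=cv2.INTER_CUBIC)[:520]
cv2.imwrite("pics/t1.png",a[:,:,::-1]); cv2.imwrite("pics/w1.png",b[:,:,::-1])
E
```

```text
t 5.925 bay [-0.0349 -0.1904  0.2817] world [ 0.607 -0.156  0.282] q [-0.46  0.16  1.66  0.13  1.35 -0.3 ] F [ 0.4  0.3 -0.9] zdir(bay) [ 0.     0.135 -0.991]
turn [ 0.    -0.135 -0.   ] shift now-axes [0.0434 0.0349 0.1287] shift goal-axes [0.0604 0.0349 0.1217]
```

View pics/t1.png

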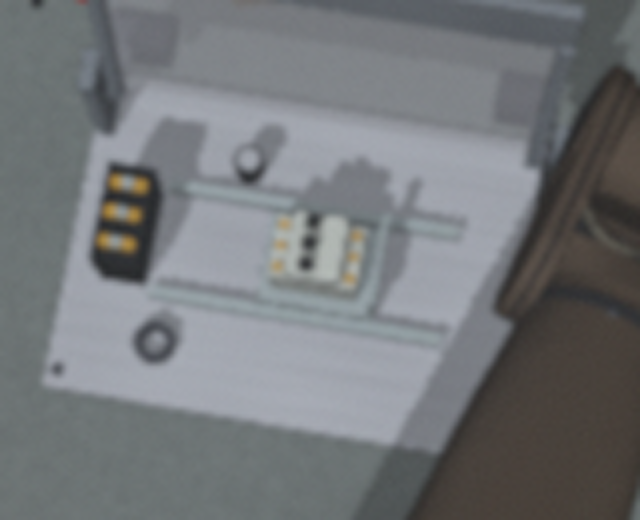

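View pics/w1.png

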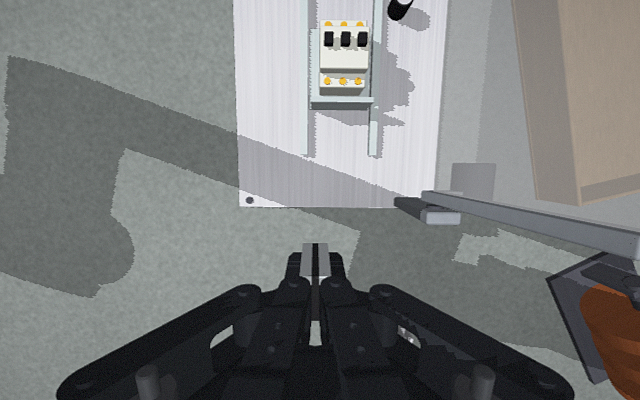

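The wrist view shows the clear channel between the strips (columns 305 to 376, ends at row 155). The push plate's top spans columns 310–373 at rows ~98–108, and the breaker is at columns 320–368.

Run:
```python
from h import *
from scipy.spatial.transform import Rotation as Ro
O=np.array([.678,.024,0]); B=Ro.from_euler('z',-.194)
w=np.load("wrist1.npz");t=np.load("top1.npz")
f=lambda c,u,v,z:B.inv().apply(ray(c,(u,v),z)-O).round(4)
for u,v,z in((303,155,.022),(380,155,.022),(239,206,.01),(310,108,.066),(373,103,.066),(310,101,.066),(320,86,.083),(368,86,.083)): print(u,v,f(w,u,v,z))
for n,x,y,z in(("pp",392,222,.066),("ppb",374,312,.066),("cb",148,280,.08),("cbr",160,180,.08),("br",360,230,.083),("br",350,288,.083)): print(n,f(t,235+x/4,110+y/4,z))
```

```text
303 155 [-0.0505 -0.1245  0.022 ]
380 155 [ 0.0543 -0.1243  0.022 ]
239 206 [-0.1436 -0.1969  0.01  ]
310 108 [-0.0403 -0.0708  0.066 ]
373 103 [ 0.0339 -0.0649  0.066 ]
310 101 [-0.0403 -0.0629  0.066 ]
320 86 [-0.0289 -0.0503  0.083 ]
368 86 [ 0.0244 -0.0501  0.083 ]
pp [ 0.0311 -0.0689  0.066 ]
ppb [-0.0458 -0.0666  0.066 ]
cb [-0.0529  0.1173  0.08  ]
cbr [0.0309 0.1231 0.08  ]
br [ 0.0156 -0.0447  0.083 ]
br [-0.0332 -0.0446  0.083 ]
```

>>> {"api": "drive_tool", "payload": {
  "moves": [
    [[0, -0.135, 0], [0, 0, 0], 0],
    [[0, 0, 0], [0.02, 0.011, 0], 0],
    [[0, 0, 0], [0.02, 0.011, 0.03], 0],
    [[0, 0, 0], [0.02, 0.011, 0.05], 0],
    [[0, 0, 0], [0.01, 0.0, 0.05], 0]
  ]
}}

```text
time: 6.65
eef_pos: [0.6544, -0.0914, 0.1498]
tcp_rot: [0.772, 0.635, 0.004, -0.004]
contact_force: [0.1, 0.4, -1.1]
opening: 0.001
finger_force: 0.0
```

```bash
python3 s.py -.001 -.105 .052 90
```

```text
t 6.65 bay [-0.0009 -0.1178  0.1498] world [ 0.654 -0.091  0.15 ] q [-0.3   0.35  1.69  0.01  1.11 -0.11] F [ 0.1  0.4 -1.1] zdir(bay) [-0.001  0.01  -1.   ]
turn [-0.001 -0.01  -0.   ] shift now-axes [0.0118 0.     0.0979] shift goal-axes [ 0.0128 -0.0001  0.0978]
```

>>> {"api": "drive_tool", "payload": {
  "moves": [
    [[0, -0.01, 0], [0, 0, 0.03], 0],
    [[0, 0, 0], [0, 0, 0.03], 0],
    [[0, 0, 0], [0, 0, 0.025], 0],
    [[0, 0, 0], [0.003, 0, 0.012], 0],
    [[0, 0, 0], [0.004, 0, 0], 0]
  ]
}}

```text
time: 7.28
eef_pos: [0.6541, -0.0854, 0.0533]
tcp_rot: [0.772, 0.635, -0.002, -0.001]
contact_force: [-0.5, 1.5, 0.4]
opening: -0.002
finger_force: 0.0
```

>>> {"api": "drive_tool", "payload": {
  "moves": [
    [[0, 0, 0], [0.006, 0, 0], 0],
    [[0, 0, 0], [0.006, 0, 0], 0],
    [[0, 0, 0], [0.006, 0, 0], 0],
    [[0, 0, 0], [0.006, 0, 0], 0],
    [[0, 0, 0], [0.006, 0, 0], 0]
  ]
}}

```text
time: 7.9
eef_pos: [0.6605, -0.0558, 0.0548]
tcp_rot: [0.772, 0.636, -0.002, 0.001]
contact_force: [0.1, 0.3, 0.3]
opening: -0.001
finger_force: 0.0
```

```bash
python3 s.py -.001 .019 .052 90
```

```text
t 7.9 bay [-0.0018 -0.0816  0.0548] world [ 0.661 -0.056  0.055] q [-0.24  0.47  1.72 -0.    0.95 -0.04] F [0.1 0.3 0.3] zdir(bay) [-0.    -0.004 -1.   ]
turn [-0.     0.004  0.001] shift now-axes [0.1006 0.0008 0.0024] shift goal-axes [0.1006 0.0008 0.0028]
```

>>> {"api": "drive_tool", "payload": {
  "moves": [
    [[0, 0, 0], [0.006, 0, 0.003], 0],
    [[0, 0, 0], [0.006, 0, 0], 0],
    [[0, 0, 0], [0.006, 0, 0], 0],
    [[0, 0, 0], [0.006, 0, 0], 0],
    [[0, 0, 0], [0.006, 0, 0], 0]
  ]
}}

```text
time: 8.52
eef_pos: [0.666, -0.0266, 0.0513]
tcp_rot: [0.772, 0.635, -0.002, 0.001]
contact_force: [-0.2, -3.1, -1.5]
opening: 0.003
finger_force: 1.3
```

>>> {"api": "drive_tool", "payload": {
  "moves": [
    [[0, 0, 0], [0.006, 0, 0], 0],
    [[0, 0, 0], [0.006, 0, 0], 0],
    [[0, 0, 0], [0.006, 0, 0], 0],
    [[0, 0, 0], [0.006, 0, 0], 0],
    [[0, 0, 0], [0.006, 0, 0], 0]
  ]
}}

```text
time: 9.15
eef_pos: [0.672, 0.0031, 0.0514]
tcp_rot: [0.772, 0.635, -0.002, 0.001]
contact_force: [0.1, -1.9, -1.5]
opening: -0.001
finger_force: 1.2
```

```bash
python3 s.py -.001 .019 .052 90
```

```text
t 9.15 bay [-0.0018 -0.0217  0.0514] world [0.672 0.003 0.051] q [-0.14  0.49  1.69 -0.    0.96  0.05] F [ 0.1 -1.9 -1.5] zdir(bay) [-0.001 -0.004 -1.   ]
turn [-0.001  0.004  0.001] shift now-axes [ 0.0407  0.0009 -0.0008] shift goal-axes [ 0.0407  0.0008 -0.0006]
```

>>> {"api": "drive_tool", "payload": {
  "moves": [
    [[0, 0, 0], [0.006, 0, 0], 0],
    [[0, 0, 0], [0.006, 0, 0], 0],
    [[0, 0, 0], [0.005, 0, 0], 0],
    [[0, 0, 0], [0.004, 0, 0], 0],
    [[0, 0, 0], [0.003, 0, 0], 0]
  ]
}}

```text
time: 9.78
eef_pos: [0.6766, 0.0264, 0.0513]
tcp_rot: [0.772, 0.635, -0.002, 0.001]
contact_force: [-0.2, -2.3, -1.6]
opening: 0.001
finger_force: 1.2
```

>>> {"api": "drive_tool", "payload": {
  "moves": [
    [[0, 0, 0], [0.002, 0, 0], 0],
    [[0, 0, 0], [0.002, 0, 0], 0],
    [[0, 0, 0], [0.002, 0, 0], 0],
    [[0, 0, 0], [0.002, 0, 0], 0],
    [[0, 0, 0], [0.002, 0, 0], 0]
  ]
}}

```text
time: 10.4
eef_pos: [0.6785, 0.036, 0.0513]
tcp_rot: [0.772, 0.635, -0.002, 0.001]
contact_force: [-0.8, -3.4, -0.7]
opening: 0.001
finger_force: 1.2
```

```bash
python3 s.py -.001 .019 .052 90
```

```text
t 10.4 bay [-0.0018  0.0119  0.0513] world [0.679 0.036 0.051] q [-0.09  0.51  1.67 -0.    0.96  0.1 ] F [-0.8 -3.4 -0.7] zdir(bay) [-0.001 -0.004 -1.   ]
turn [-0.001  0.004  0.   ] shift now-axes [ 0.0071  0.0008 -0.0007] shift goal-axes [ 0.0071  0.0008 -0.0007]
```

>>> {"api": "drive_tool", "payload": {
  "moves": [
    [[0, 0, 0], [0.0015, 0, 0], 0],
    [[0, 0, 0], [0.0015, 0, 0], 0],
    [[0, 0, 0], [0.001, 0, 0], 0],
    [[0, 0, 0], [0.001, 0, 0], 0],
    [[0, 0, 0], [0.001, 0, 0], 0]
  ]
}}

```text
time: 11.02
eef_pos: [0.6797, 0.0419, 0.0513]
tcp_rot: [0.772, 0.635, -0.002, 0.001]
contact_force: [-0.0, -2.4, -1.3]
opening: 0.001
finger_force: 1.3
```

>>> {"api": "drive_tool", "payload": {
  "moves": [
    [[0, 0, 0], [0.001, 0, 0], 0],
    [[0, 0, 0], [0.001, 0, 0], 0],
    [[0, 0, 0], [0.001, 0, 0], 0]
  ]
}}

```text
time: 11.4
eef_pos: [0.68, 0.0443, 0.0513]
tcp_rot: [0.772, 0.636, -0.003, 0.001]
contact_force: [-2.0, -6.3, 0.9]
opening: 0.0
finger_force: 3.2
```

>>> {"api": "drive_tool", "payload": {
  "moves": [
    [[0, 0, 0], [0.001, 0, 0], 0],
    [[0, 0, 0], [0.001, 0, 0], 0]
  ]
}}

```text
time: 11.65
eef_pos: [0.68, 0.0445, 0.0517]
tcp_rot: [0.772, 0.636, -0.004, 0.002]
contact_force: [-5.7, -11.7, 2.7]
opening: 0.003
finger_force: 5.7
```

```bash
python3 s.py -.001 .019 .052 90
```

```text
t 11.65 bay [-0.002   0.0205  0.0517] world [0.68  0.044 0.052] q [-0.08  0.51  1.67 -0.01  0.97  0.12] F [ -5.7 -11.7   2.7] zdir(bay) [-0.002 -0.009 -1.   ]
turn [-0.003  0.009  0.002] shift now-axes [-0.0015  0.001  -0.0003] shift goal-axes [-0.0015  0.001  -0.0003]
```

The sled stopped at TCP y = 0.0205 against the predicted 0.019, and the force rose to 13 N with no further motion, so it should be home. I'll back off, rise and check.

>>> {"api": "drive_tool", "payload": {
  "moves": [
    [[0, 0, 0], [-0.005, 0, 0], 0],
    [[0, 0, 0], [-0.015, 0, 0], 0],
    [[0, 0, 0], [-0.03, 0, 0], 0],
    [[0, 0, 0], [-0.03, 0, -0.02], 0],
    [[0, 0, 0], [-0.03, 0, -0.05], 0]
  ]
}}

```text
time: 12.28
eef_pos: [0.6571, -0.0614, 0.119]
tcp_rot: [0.772, 0.635, -0.003, -0.002]
contact_force: [1.2, 0.9, -0.7]
opening: 0.003
finger_force: 0.0
```

>>> {"api": "drive_tool", "payload": {
  "moves": [
    [[0, 0, 0], [-0.04, 0, -0.045], 0],
    [[0, 0, 0], [-0.04, 0, -0.045], 0],
    [[0, 0, 0], [-0.04, 0, -0.04], 0],
    [[0, 0, 0], [0, 0, 0], 0],
    [[0, 0, 0], [0, 0, 0], 0]
  ]
}}

```text
time: 12.9
eef_pos: [0.6362, -0.1779, 0.2514]
tcp_rot: [0.772, 0.635, -0.002, 0.0]
contact_force: [0.2, 0.2, -0.4]
opening: -0.003
finger_force: 0.0
```

```bash
python3 s.py
python3 - <<'E'
from plant import ctrl
import cv2,numpy as np
a=ctrl.read_camera("scene")["image"][80:300,160:480]
b=ctrl.read_camera("top")["image"][110:240,235:395]
a=cv2.resize(a,(436,300),interpolation=cv2.INTER_CUBIC);b=cv2.resize(b,(362,300),interpolation=cv2.INTER_CUBIC)
c=ctrl.read_camera("wrist")["image"][:290]
v=np.hstack([a,b]); c=np.pad(c,((0,0),(0,v.shape[1]-640),(0,0)))
cv2.imwrite("pics/f1.png",np.vstack([v,c])[:,:,::-1])
E
```

```text
t 12.9 bay [-0.0021 -0.2061  0.2514] world [ 0.636 -0.178  0.251] q [-0.42  0.25  1.61 -0.    1.28 -0.23] F [ 0.2  0.2 -0.4] zdir(bay) [-0.001 -0.003 -1.   ]
```

View pics/f1.png

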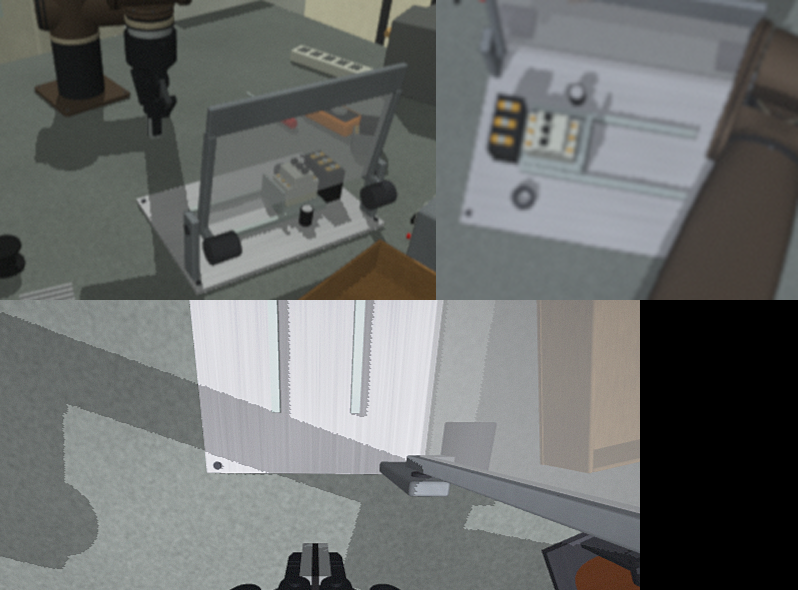

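The sled sits against the contact block (top view, meeting at about (524,125)), the guard stands raised, and the capacitor and core are where they were. The robot touches nothing.

```bash
python3 -c "
from plant import ctrl
print(ctrl.sign_off())"
```

```text
the job is handed in; nothing more can be done
None
```

The job is handed in after about 13 s of the 51 s allowed: the guard is standing raised by itself, the sled is pushed home against the contact block (13 N at the stop), and the robot is clear; the sign-off returned no verdict.

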